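Shut the slide-top box and hang it on the hook

ROBOT

A 7-joint arm with a two-finger parallel gripper is mounted at the origin on a cart in front of the work surface, level with it; the furniture and walls round the work are solid. World frame = base frame: x ahead of the robot, y to its left, z up, the work surface at z = 0. Lengths are in m, angles in rad, forces in N, time in s.
With the tool pointing down it reaches from about 0.425 to 0.95 m from the base axis. Payload 16.7 kg.
Tool frame: the origin (TCP) lies on the mounting face of the last link; the fingertips stand manip.tcp_to_tips ahead of it and the grasp point (between the pads) lies 180 mm ahead of it (manip.tcp_to_tips is the distance from the TCP to the fingertips, in m); z points along the fingers, y is the line along which they close (so a half turn about z gives the same grasp; the last joint's range is limited). The gripper opens to 94 mm and grips with 3 to 60 N. Pads are 16 mm wide; open, the fingers measure 119 mm over their backs; the gripper's body (75 mm by 177 mm) begins 78 mm behind the grasp point.
Start: joints at [-0.149, 0.426, 0.074, 1.606, -0.034, 1.111, -0.067], TCP at [0.675, -0, 0.405] pointing down, gripper open.
Joint ranges: [-2.85, 2.85], [-0.5, 2.14], [-1.23, 1.37], [0.21, 2.46], [-1.02, 4.16], [0.16, 2.05], [-2.73, 2.73]. Speed limits (rad/s): [1.89, 1.89, 2.39, 2.39, 3.01, 3.01, 3.01].

INTERFACE

Orientations are given as a unit quaternion [w, x, y, z].
In Python, from cell import manip gives the robot as it stands. Calls block until the motion is done:
- manip.reach(position, orientation): joint-space move of the TCP to a pose.
- manip.move_l(position, rot=None, rate=0.15): straight line of the TCP; rot=None keeps the orientation; rate is the mean speed in m/s.
- manip.movej(angles): joint-space move.
- manip.command_gripper(opening, force=None): finger opening in m; force is the grip in N (None keeps the last); returns when the fingers have stopped.
- manip.dwell(seconds).
- manip.inverse_kinematics(position, orientation): joint angles nearest the present ones, or None.
- manip.get_state(): the state.
- manip.snapshot(name): name is "scene" or "side" or "wrist"; returns the picture (420x560x3 uint8, red, green, blue); there is no depth.
- manip.calibration(name): a dict with "mtx" (3x3 intrinsics, pixels), "R" (3x3) and "t" (3): a world point X has camera coordinates R X + t; the wrist camera has in their place "T_tool_cam" (4x4, takes a point from camera to tool coordinates, whose origin is the TCP and whose axes are the flange's). Camera axes: x right, y down, z forward; pixel columns grow to the right and rows downward; lengths in m; the calibration is good to about 2 mm. A picture is of the moment at which its call begins: read the wrist's pose just before it. calibration takes no time and is no camera call.
A pose or a line that the arm cannot do raises manip.IKError and nothing moves.
- manip.hand_in(): hands the job in; it is judged then, once.
The state is a dict: "clock": time; "joint_positions": joint angles; "dq": joint speeds; "tau": joint torques, N m; "position": TCP position; "tcp_rot": TCP orientation; "force": force on the tool from outside, world axes, zero at the start; "wrist_torque": the same for the moment, N m; "width": finger opening in m; "grip_force": force on a finger pad.
Only numpy, scipy, OpenCV 4.12 (cv2) and the standard library are available. Lean on these libraries where they do the work, as an engineer would, in place of code of your own. Each camera call takes 0.05 s, during which the arm holds its last target. There are 200 camera calls.

TASK

Put the dowel box away: while it stands in its tray, slide its lid fully shut, past the small ridge that holds it. Then lift the box by its wire handle, keeping it level, hang it by that handle on the hook of the wooden stand, let go and leave it hanging at rest with the lid still shut. Leave the chisel, tape measure and clamp where they lie, and do not drop or tip the box.

Things in the scene. Friction and masses are not known exactly. Their poses are not given: they have to be found in the camera images.
- box: Loose wooden box 180 (x) x 110 (y) x 52 mm high, sliding lid, rigid wire handle; 0.6 to 0.9 kg. 2 mm play in the tray. Origin: centre of underside, z up; lid opens toward -x. Handle in plane x = 0: 10 mm wire, uprights at y = +-58 mm, top bar along y, axis at z = 138 mm, level for |y| = 14 to 50 mm (grip there); in the middle an inverted V, axis at z = 146 mm. Lid top at z = 47 mm.
- bail_peak (a point): Point on the box's handle: underside of the inverted V in the middle of the top bar, at (0, 0, 141) mm in the box's frame; the hook bears here. Axes as the box's.
- lid (a joint): Opening of the box's sliding lid in m: 0 = fully shut (a stop), 0.075 = farthest open; growing = lid slid toward the box's -x. About 0.6 N friction, stays where left; between 10 and 2 mm opening it must be pushed over a sprung ridge (about 2 to 5 N), after which it stays shut.
- lid_knob (a point): Centre of the upright wooden grip block on the lid: 14 (x) x 44 (y) x 26 mm high, at (-80 mm minus the lid opening, 0, 60 mm) in the box's frame; its top is at z = 73 mm, the lid's top face at z = 47 mm. Axes as the box's. Can be pushed toward the box's +x or pinched.
- tray: Fixed low wooden tray 204 x 134 mm; floor 6 mm thick, rim up to 16 mm above the bench, which keeps the box from sliding. Origin: centre of its underside, on the bench; the box's axes agree with the tray's within about 1 degree at the start.
- stand: Fixed wooden hook stand. Origin on the bench straight below the hook's seat, z up. Base x = -45 to 158 mm, 100 wide, 16 high; post 32 x 36 mm, 245 mm high, centred at x = 140 mm, plate front at x = 118 mm. A level round steel arm, 10 mm thick, axis at z = 220 mm, runs from the post along -x to x = -28 mm, then turns up to a tip. A thin brace below it starts at x = 85 mm.
- hook_seat (a point): Top of the hook's level arm where the handle shall rest: (0, 0, 225) mm in the stand's frame. The arm is straight here; the handle may rest anywhere between the upturned tip and 30 mm behind this point. Axes as the stand's (-x toward the tip).
- hook_tip (a point): Top of the hook's upturned tip, (-40, 0, 248) mm in the stand's frame; round, 10 mm thick.
- chisel: Bystander: chisel with a wooden handle, 257 mm long, lying on the bench between tray and stand. Origin: centre of its underside; long axis y.
- measure: Bystander: yellow and black tape measure, 35 x 91 x 64 mm, at the front of the bench. Origin: centre of its underside.
- clamp: Bystander: steel F-clamp, 96 x 326 x 24 mm, lying at the front of the bench. Origin: centre of its underside.

How it is judged:
By the outcome, as a careful person would: the job done as asked, in the order asked, and still so for the second after the job is handed in, with the robot touching nothing.
It also fails if it takes over 61 s, if anything falls off the work surface, if the arm or the gripper's body presses on something with over 40 N, if the wrist force passes 120 N, or if a joint passes its speed limit or range.

## Working session

There is one attempt and no reset: what is moved stays moved. The work goes in short steps, each a Python script; the robot and the scene stay as the last script left them, time stands still between calls to the robot, and variables do not carry over. Pictures are saved under pics/ and viewed, at most 10 in all, crops included, and the job is handed in when it is done.

```bash
mkdir -p pics; ls
python3 - <<'E'
from cell import manip
import cv2,numpy as np
s=manip.get_state(); print(s['clock'],s['position'],s['tcp_rot'],s['width'],manip.tcp_to_tips)
for n in ['scene','side','wrist']:
    im=manip.snapshot(n); cv2.imwrite(f'pics/{n}0.png',im[...,::-1]); c=manip.calibration(n)
    print(n,{k:np.round(v,3).tolist() for k,v in c.items()})
a=[cv2.imread(f'pics/{n}0.png') for n in ['scene','side']]
E
```

```text
pics
0.0 [ 6.74815238e-01 -2.83025619e-05  4.03999557e-01] [-4.16013529e-04  7.07131197e-01  7.07082091e-01 -4.63583645e-04] 0.09421032943474518 0.1992
scene {'mtx': [[387.149, 0.0, 283.351], [0.0, 387.149, 208.174], [0.0, 0.0, 1.0]], 'R': [[0.905, -0.425, -0.0], [-0.255, -0.541, -0.802], [0.341, 0.725, -0.598]], 't': [-0.43, 0.271, 0.788]}
side {'mtx': [[467.465, 0.0, 275.62], [0.0, 467.465, 209.555], [0.0, 0.0, 1.0]], 'R': [[0.839, -0.543, -0.023], [-0.274, -0.386, -0.881], [0.469, 0.745, -0.473]], 't': [-0.369, 0.282, 0.841]}
wrist {'mtx': [[327.54, 0.0, 280.021], [0.0, 327.54, 211.21], [0.0, 0.0, 1.0]], 'T_tool_cam': [[0.0, -0.963, -0.269, 0.078], [1.0, 0.001, -0.001, 0.002], [0.001, -0.269, 0.963, 0.019], [0.0, 0.0, 0.0, 1.0]]}
```

View pics/scene0.png

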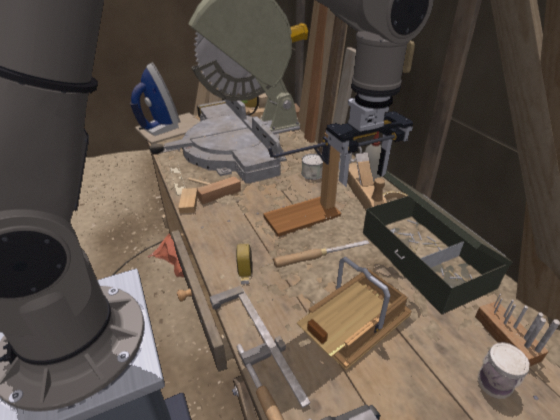

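View pics/side0.png

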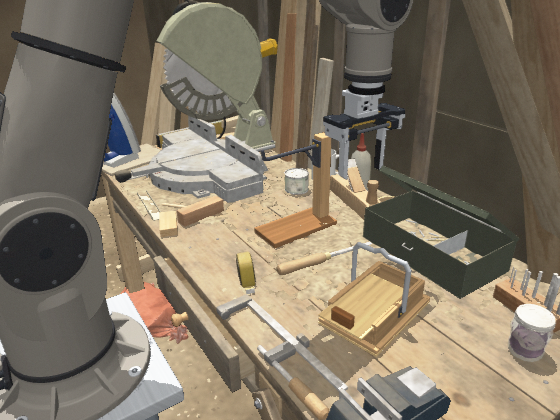

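View pics/wrist0.png

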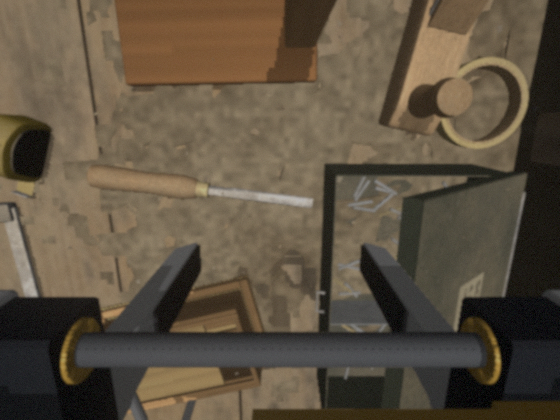

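The views show the tray with box (scene ≈(355,315), knob (317,330), handle corners (340,262)/(386,293)), and the stand (base around (300,213), hook tip near (271,154)). The chisel lies between them. Next come coarse positions.

```bash
cat > h.py <<'E'
from cell import manip
import cv2,numpy as np
from scipy.spatial.transform import Rotation as Ro
def cam(n,st=None):
    c=manip.calibration(n); K=np.array(c['mtx'])
    if n!='wrist': return K,np.array(c['R']),np.array(c['t'])
    q=st['tcp_rot']; T=np.eye(4); T[:3,:3]=Ro.from_quat([q[1],q[2],q[3],q[0]]).as_matrix(); T[:3,3]=st['position']
    M=np.linalg.inv(T@np.array(c['T_tool_cam'])); return K,M[:3,:3],M[:3,3]
def ray(c,p):
    K,R,t=c; d=R.T@np.linalg.solve(K,[p[0],p[1],1.]); return -R.T@t,d/np.linalg.norm(d)
def plane(c,p,z):
    o,d=ray(c,p); return o+d*(z-o[2])/d[2]
def tri(obs): # [(cam,px)...] -> point, max ray miss (m)
    A=np.zeros((3,3));b=np.zeros(3)
    rs=[ray(*o) for o in obs]
    for o,d in rs: P=np.eye(3)-np.outer(d,d);A+=P;b+=P@o
    X=np.linalg.solve(A,b); return X,max(np.linalg.norm((np.eye(3)-np.outer(d,d))@(X-o)) for o,d in rs)
def proj(c,X):
    K,R,t=c; v=K@(R@np.asarray(X)+t); return v[:2]/v[2]
def down(yaw): # tool z down, tool y (closing line) at angle yaw from world x
    y=np.array([np.cos(yaw),np.sin(yaw),0]); z=np.array([0,0,-1.]); x=np.cross(y,z)
    q=Ro.from_matrix(np.c_[x,y,z]).as_quat(); return [q[3],q[0],q[1],q[2]]
def shot(n,name):
    st=manip.get_state(); im=manip.snapshot(n)[...,::-1].copy(); cv2.imwrite(f'pics/{name}.png',im)
    np.save(f'pics/{name}.npy',np.r_[st['position'],st['tcp_rot']]); return im,cam(n,st)
def load(name):
    v=np.load(f'pics/{name}.npy'); return cv2.imread(f'pics/{name}.png'),cam('wrist',dict(position=v[:3],tcp_rot=v[3:]))
E
python3 - <<'E'
from h import *
a,b=cam('scene'),cam('side'); np.set_printoptions(precision=3,suppress=True)
print('cams',-a[1].T@a[2],-b[1].T@b[2])
for n,p,q in [('knob',(317,330),(343,316)),('hL',(340,262),(355,246)),('hR',(386,293),(408,268)),('tip',(271,154),(264,157)),('armpost',(328,148),(318,146)),('posttop',(330,132),(321,135))]: print(n,*tri([(a,p),(b,q)]))
for p in [(264,214),(341,214),(283,232)]: print('base',plane(a,p,.016))
for p in [(255,229),(336,221),(278,244)]: print('baseS',plane(b,p,.016))
im=[cv2.imread(f'pics/{n}0.png') for n in('scene','side')]
A=cv2.resize(im[0][120:380,250:430],None,fx=2.2,fy=2.2,interpolation=cv2.INTER_CUBIC); B=cv2.resize(im[1][120:380,240:420],None,fx=2.2,fy=2.2,interpolation=cv2.INTER_CUBIC)
cv2.imwrite('pics/crop1.png',np.hstack([A,B])); print(A.shape)
E
```

```text
cams [ 0.189 -0.608  0.689] [-0.008 -0.718  0.638]
knob [ 0.438 -0.229  0.066] 0.0003550184382143296
hL [ 0.524 -0.158  0.147] 0.0004995047320443253
hR [ 0.565 -0.255  0.136] 0.0005103494083762592
tip [0.52  0.166 0.226] 0.0006533314545890403
armpost [0.658 0.132 0.231] 0.0033928990335312915
posttop [0.695 0.177 0.243] 0.003154142252371147
base [0.511 0.206 0.016]
base [0.709 0.113 0.016]
base [0.526 0.112 0.016]
baseS [0.507 0.202 0.016]
baseS [0.705 0.113 0.016]
baseS [0.516 0.107 0.016]
(572, 396, 3)
```

View pics/crop1.png

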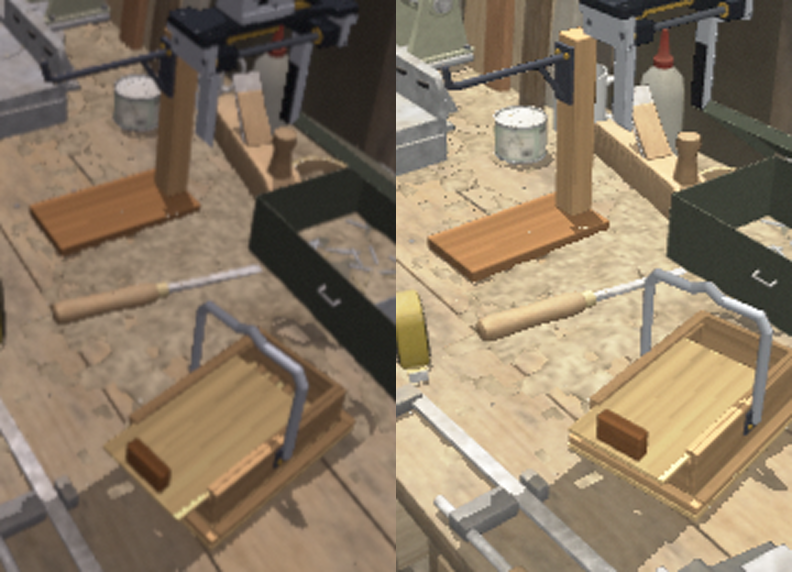

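Coarse positions: box handle centre ≈(0.545,-0.206), yaw 10–20°. Hook tip ≈(0.52,0.166), stand x about world x. Next, close wrist views from two places each.

Run:
```python
from h import *
q=down(0.0)
for n,p in [('b1',(0.46,-0.31,0.42)),('b2',(0.60,-0.31,0.42)),('s2',(0.60,0.05,0.47)),('s1',(0.50,0.05,0.47))]:
    manip.reach(p,q); manip.dwell(.15); shot('wrist',n)
print(manip.get_state()['clock'])
L=[cv2.imread(f'pics/{n}.png')[:295] for n in ('b1','b2')]; cv2.imwrite('pics/m1.png',np.vstack(L))
L=[cv2.imread(f'pics/{n}.png')[:295] for n in ('s1','s2')]; cv2.imwrite('pics/m2.png',np.vstack(L))
```

```text
4.8167
```

View pics/m1.png

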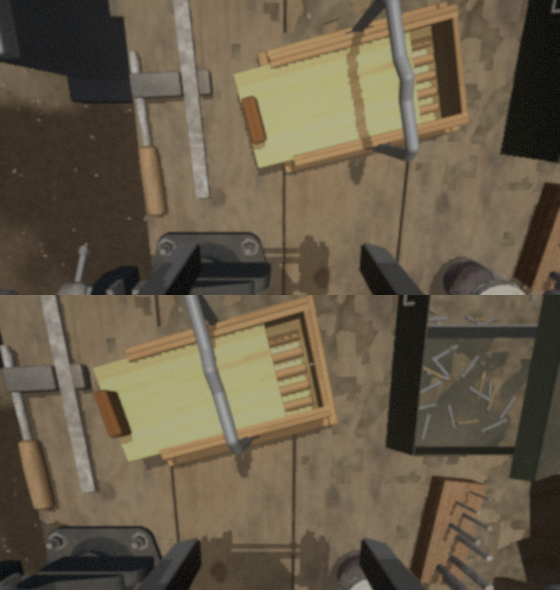

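View pics/m2.png

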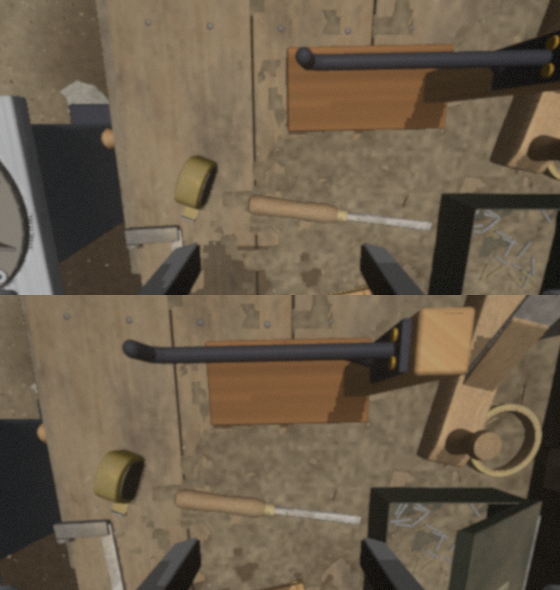

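Knob is at b1 (254,121) and b2 (112,117). The handle bar runs b1 (390,0)–(410,150) and b2 (195,5)–(235,150), with its V kink mid-way. The lid is clearly open. Hook tip is at s1 (306,58) and s2 (131,53), with the level arm running right along rows ≈58. I'll add a third stand view shifted in y for the arm's height, then measure by colour masks.

```bash
cat > meas.py <<'E'
from h import *
np.set_printoptions(precision=4,suppress=True)
def hsv(i): return cv2.cvtColor(i,cv2.COLOR_BGR2HSV)
def blob(m,near):
    n,l,s,c=cv2.connectedComponentsWithStats(m.astype(np.uint8)); i=1+np.argmin(np.linalg.norm(c[1:]-near,axis=1)+1e3*(s[1:,4]<60)); return l==i,c[i],s[i]
if __name__=='__main__':
    I1,c1=load('b1');I2,c2=load('b2')
    for n,I,p in [('b1',I1,(254,121)),('b2',I2,(112,117)),('bar1',I1,(408,100)),('bar2',I2,(205,50)),('lid',I1,(320,100))]: print(n,hsv(I)[p[1],p[0]])
    K=[]
    for I,c,p in[(I1,c1,(254,121)),(I2,c2,(112,117))]:
        H=hsv(I); m=((H[...,0]<14)&(H[...,1]>120)&(H[...,2]<170)); m[:p[1]-40]=0;m[p[1]+40:]=0;m[:,:p[0]-25]=0;m[:,p[0]+25:]=0
        b,cc,s=blob(m,p); print('knob',cc,s); K.append((c,cc))
    print('knob tri',*tri(K))
    B=[]
    for I,lo,hi in[(I1,370,430),(I2,170,260)]:
        H=hsv(I).astype(int); m=(H[...,1]<70)&(H[...,2]>70); m[:,:lo]=0;m[:,hi:]=0
        n,l,s,_=cv2.connectedComponentsWithStats(m.astype(np.uint8)); m=l==1+np.argmax(s[1:,4]); print('bar',s[1+np.argmax(s[1:,4])])
        B.append({r:(np.nonzero(m[r])[0].mean(),m[r].sum()) for r in range(0,165) if m[r].any()})
    for r in range(2,160,6):
        if r in B[0] and r in B[1]: print(r,B[0][r],B[1][r],*tri([(c1,(B[0][r][0],r)),(c2,(B[1][r][0],r))]))
    for n in('s1','s2','s3'):
        I,c=load(n);H=hsv(I); m=(H[...,2]<75); 
        m[:20]=0; m[250:]=0
        q={'s1':(420,59),'s2':(250,58),'s3':(0,0)}[n]
        if n=='s3': q=tuple(np.round(proj(c,(.58,.157,.22))).astype(int)); print(q)
        mm,cc,s=blob(m,q); print(n,s)
        cols=range(s[0],s[0]+s[2],8); print([(x,round(np.nonzero(mm[:,x])[0].mean(),1),mm[:,x].sum()) for x in cols])
E
python3 - <<'E'
from h import *
manip.reach((.50,.10,.47),down(0.)); manip.dwell(.15); shot('wrist','s3')
E
python3 meas.py
```

```text
b1 [ 13 152 129]
b2 [ 13 149 113]
bar1 [ 30   2 140]
bar2 [150   2 159]
lid [ 29  74 173]
knob [251.7347 114.6259] [243 100  19  30 147]
knob [106.3639 115.7943] [ 94  97  26  43 316]
knob tri [ 0.4352 -0.2276  0.0763] 0.001124663425722622
bar [ 370    0   58  163 3142]
bar [ 170    0   90  161 4213]
2 (np.float64(393.5), np.int64(16)) (np.float64(189.5), np.int64(16)) [ 0.539  -0.1545  0.148 ] 0.0006182609645803632
8 (np.float64(393.94117647058823), np.int64(17)) (np.float64(191.5), np.int64(16)) [ 0.5399 -0.1579  0.1472] 0.0006254100783756262
14 (np.float64(393.0), np.int64(17)) (np.float64(193.5), np.int64(16)) [ 0.5404 -0.1609  0.1446] 0.0006323207984403687
20 (np.float64(395.0), np.int64(15)) (np.float64(194.94117647058823), np.int64(17)) [ 0.5416 -0.1651  0.1464] 0.0006394289845859582
26 (np.float64(395.5), np.int64(14)) (np.float64(197.0), np.int64(17)) [ 0.5426 -0.1686  0.1456] 0.0006467005588704936
32 (np.float64(397.0), np.int64(15)) (np.float64(199.0), np.int64(15)) [ 0.5438 -0.1725  0.1461] 0.0006541277248383983
38 (np.float64(397.5), np.int64(16)) (np.float64(201.0), np.
[... 6332 characters left out ...]
.5), np.int64(16)), (424, np.float64(130.0), np.int64(31)), (432, np.float64(130.0), np.int64(31)), (440, np.float64(130.0), np.int64(31)), (448, np.float64(130.0), np.int64(33)), (456, np.float64(130.5), np.int64(34)), (464, np.float64(131.0), np.int64(35)), (472, np.float64(131.5), np.int64(38)), (480, np.float64(132.0), np.int64(39)), (488, np.float64(147.8), np.int64(54)), (496, np.float64(156.2), np.int64(80)), (504, np.float64(154.0), np.int64(85)), (512, np.float64(148.0), np.int64(73)), (520, np.float64(132.0), np.int64(63)), (528, np.float64(120.0), np.int64(77)), (536, np.float64(105.3), np.int64(90)), (544, np.float64(100.3), np.int64(118)), (552, np.float64(89.7), np.int64(120))]
```

```bash
cat > m2.py <<'E'
from meas import *
I1,c1=load('b1');I2,c2=load('b2')
B=[]
for I,f in[(I1,lambda r:(393.5+(r-2)*.14)),(I2,lambda r:(189.5+(r-2)*.30))]:
    H=hsv(I).astype(int); g=(H[...,1]<28)&(H[...,2]>60); d={}
    for r in range(0,150):
        x=np.nonzero(g[r])[0]; x=x[abs(x-f(r))<16]
        if 9<=len(x)<=19 and np.ptp(x)<20: d[r]=(x.min()+x.max())/2
    B.append(d)
P=np.array([np.r_[r,tri([(c1,(B[0][r],r)),(c2,(B[1][r],r))])[0]] for r in range(150) if r in B[0] and r in B[1]])
print(P[::6])
k=np.polyfit(P[:,2],P[:,1],1); res=P[:,1]-np.polyval(k,P[:,2]); P=P[abs(res)<.003]; k=np.polyfit(P[:,2],P[:,1],1)
yaw=np.arctan(-k[0]); print('yaw deg',np.degrees(yaw),'n',len(P),'rms',np.std(P[:,1]-np.polyval(k,P[:,2])))
for a,b in [(-.155,-.18),(-.19,-.215),(-.23,-.26)]:
    s=(P[:,2]<a)&(P[:,2]>b); print('z med',a,b,np.median(P[s,3]) if s.any() else None)
K=[]
for I,c,p in[(I1,c1,(254,121)),(I2,c2,(110,117))]:
    H=hsv(I); m=((H[...,0]<17)&(H[...,1]>115)&(H[...,2]<185)); m[:p[1]-32]=0;m[p[1]+32:]=0;m[:,:p[0]-22]=0;m[:,p[0]+22:]=0
    m=cv2.morphologyEx(m.astype(np.uint8),cv2.MORPH_OPEN,np.ones((3,3)))
    b,cc,s=blob(m,p); r=cv2.minAreaRect(np.argwhere(b)[:,::-1].astype(np.float32)); print('knob',cc,s,r); K.append((c,r[0]))
print('knob tri',*tri(K))
# hook arm: intersect the two viewing planes
def line(n,a,b,x0):
    I,c=load(n);H=hsv(I);pts=[]
    for x in range(a,b,3):
        y=np.nonzero(H[:,x,2]<75)[0]; y=y[abs(y-x0)<13]; pts.append((x,(y.min()+y.max())/2))
    f=np.polyfit(*np.array(pts).T,1); r=[ray(c,(x,np.polyval(f,x))) for x in(a,b)]; n_=np.cross(r[0][1],r[1][1]); return n_/np.linalg.norm(n_),r[0][0],f
L=[line('s1',345,420,61),line('s2',170,340,58.5),line('s3',345,420,139)]
for pr in [(0,2),(1,2)]:
    d=np.cross(L[pr[0]][0],L[pr[1]][0]); d/=d[0]
    X=np.linalg.solve(np.array([L[pr[0]][0],L[pr[1]][0],[1,0,0]]),[L[pr[0]][0]@L[pr[0]][1],L[pr[1]][0]@L[pr[1]][1],.56]); print('arm at x=.56',X,'dir',d,'yaw',np.degrees(np.arctan(d[1])))
_,a1=load('s1');_,a2=load('s2');_,a3=load('s3')
print('tip',*tri([(a1,(303.5,57.5)),(a2,(131,53.5)),(a3,(303.5,142.5))]))
print('tip left edge',*tri([(a1,(296,57)),(a2,(123,52)),(a3,(296,143))]))
# post front top / base corners at z=.016
for n,c,p in[('s1',a1,(289,131)),('s1',a1,(445,129)),('s1',a1,(288,46)),('s2',a2,(211,425-295))]: print('base',n,plane(c,p,.016))
I,c=load('b2')
for p in [(330,422-295),(310,298-295),(172,461-295)]: print('tray?',plane(c,p,.016))
E
python3 m2.py
```

```text
[[  0.       0.5388  -0.1517   0.1426]
 [  6.       0.5398  -0.1561   0.145 ]
 [ 12.       0.5408  -0.1595   0.1442]
 [ 18.       0.5417  -0.163    0.1434]
 [ 24.       0.5426  -0.1669   0.1439]
 [ 30.       0.5434  -0.171    0.1451]
 [ 36.       0.5445  -0.1747   0.1449]
 [ 42.       0.5456  -0.1786   0.1447]
 [ 48.       0.5464  -0.1824   0.1446]
 [ 54.       0.5472  -0.1863   0.1444]
 [ 60.       0.5481  -0.1905   0.1463]
 [ 66.       0.5495  -0.195    0.1494]
 [ 72.       0.5507  -0.1992   0.1512]
 [ 78.       0.5518  -0.2032   0.1523]
 [ 84.       0.5528  -0.207    0.1497]
 [ 90.       0.5538  -0.2109   0.1482]
 [ 96.       0.5548  -0.2149   0.1467]
 [102.       0.5558  -0.219    0.1452]
 [108.       0.5567  -0.2233   0.1451]
 [114.       0.5577  -0.2276   0.1456]
 [120.       0.5588  -0.2319   0.1448]
 [126.       0.5601  -0.2362   0.1446]
 [132.       0.5611  -0.2406   0.1452]
 [138.       0.5625  -0.2451   0.145 ]
 [148.       0.5666  -0.2532   0.1377]]
yaw deg 14.284594874495344 n 146 rms 0.0003077399178800436
z med -0.155 -0.18 0.14462911615721236
z med -0.19 -0.215 0.14932
[... 208 characters left out ...]
108.6008 118.3737] [ 94  96  31  46 744] ((109.96575164794922, 117.57534790039062), (49.742496490478516, 18.960668563842773), 69.44395446777344)
knob tri [ 0.4361 -0.2308  0.0718] 0.000442301041653546
arm at x=.56 [0.56   0.1643 0.2209] dir [1.     0.0166 0.0179] yaw 0.9537548362767322
arm at x=.56 [0.56   0.1643 0.2208] dir [1.     0.0162 0.0101] yaw 0.9269736259876031
tip [0.5161 0.1632 0.2442] 0.0006065867442661767
tip left edge [0.5117 0.1634 0.245 ] 0.0007453430217581537
base s1 [0.5138 0.1139 0.016 ]
base s1 [0.7147 0.1165 0.016 ]
base s1 [0.5119 0.2138 0.016 ]
base s2 [0.5126 0.1139 0.016 ]
tray? [ 0.6575 -0.2404  0.016 ]
tray? [ 0.6317 -0.1159  0.016 ]
tray? [ 0.4736 -0.2848  0.016 ]
```

Measured, and consistent with the text:
- **Bar:** axis z = 0.145 and V = 0.152, against 0.144/0.152 expected.
- **Box:** centre (0.552,-0.2035), yaw 14°.
- **Knob:** (0.436,-0.231), z 0.072, so the lid is ≈39 mm open.
- **Hook:** arm axis z = 0.221, y = 0.164, yaw 0.95°; seat x ≈ 0.557.

Next I push the lid shut with closed fingers, watching the force.

```bash
cat > push.py <<'E'
from h import *
yaw=np.radians(14.0); C=np.array([.5519,-.2035]); u=np.array([np.cos(yaw),np.sin(yaw)]); v=np.array([-u[1],u[0]])
q=down(yaw+np.pi/2); z=.062+manip.tcp_to_tips; lat=-.0015
at=lambda x,zz:[*(C+u*x+v*lat),zz]
manip.command_gripper(0.0,20)
manip.reach(at(-.150,.36),q); manip.move_l(at(-.150,z)); manip.dwell(.1)
f0=np.array(manip.get_state()['force'])
F=lambda:float((np.array(manip.get_state()['force'])-f0)[:2]@u)
manip.move_l(at(-.112,z),rate=.06); print('mid',F(),manip.get_state()['clock'])
x=-.112
while x<-.086:
    x+=.0015; manip.move_l(at(x,z),rate=.03); f=F(); p=(np.array(manip.get_state()['position'])[:2]-C)@u; print(round(x,4),round(p,4),round(f,2))
    if f<-14: break
print(manip.get_state()['clock'])
E
python3 push.py
```

```text
mid -1.6672679438175504 10.75
-0.1105 -0.1106 -1.01
-0.109 -0.109 -0.9
-0.1075 -0.1075 -1.08
-0.106 -0.1062 -4.74
-0.1045 -0.1046 -3.7
-0.103 -0.1028 -1.53
-0.1015 -0.1012 -0.59
-0.1 -0.0998 -0.82
-0.0985 -0.0984 -0.9
-0.097 -0.0973 -4.29
-0.0955 -0.096 -7.02
-0.094 -0.0952 -11.82
-0.0925 -0.0947 -19.86
14.0
```

The ridge was passed around -0.105 and the stop was met at -0.095, as predicted for opening 0. Back off and re-measure handle and knob from the same two places.

```bash
sed -e "s/'b1'/'c1'/;s/'b2'/'c2'/" m2.py | sed '/^# hook arm/,$d' | sed "s/(254,121)/K1/;s/(110,117)/K2/;s/^K=\[\]/K=[];bx=np.array([.4743,-.2229,.079]);K1=tuple(np.round(proj(c1,bx)).astype(int));K2=tuple(np.round(proj(c2,bx)).astype(int))/" > m3.py
python3 - <<'E'
from h import *
yaw=np.radians(14.0); C=np.array([.5519,-.2035]); u=np.array([np.cos(yaw),np.sin(yaw)]); v=np.array([-u[1],u[0]])
z=.062+manip.tcp_to_tips; at=lambda x,zz:[*(C+u*x-v*.0015),zz]
manip.move_l(at(-.125,z)); manip.move_l(at(-.125,.38),rate=.25); manip.command_gripper(.06)
for n,p in [('c1',(0.46,-0.31,0.42)),('c2',(0.60,-0.31,0.42))]:
    manip.reach(p,down(0.)); manip.dwell(.15); shot('wrist',n)
print(manip.get_state()['clock'])
E
python3 m3.py
python3 - <<'E'
import cv2,numpy as np
cv2.imwrite('pics/m3.png',np.vstack([cv2.imread(f'pics/{n}.png')[:295] for n in('c1','c2')]))
E
```

```text
18.525
[[  0.       0.5412  -0.1525   0.1439]
 [  6.       0.5424  -0.1563   0.1444]
 [ 12.       0.5434  -0.1597   0.1436]
 [ 18.       0.5443  -0.1636   0.1441]
 [ 24.       0.5452  -0.1675   0.1446]
 [ 30.       0.5459  -0.1715   0.1457]
 [ 36.       0.5468  -0.175    0.1443]
 [ 42.       0.5481  -0.179    0.1448]
 [ 48.       0.5486  -0.183    0.1453]
 [ 54.       0.5496  -0.187    0.1458]
 [ 60.       0.5509  -0.191    0.1463]
 [ 66.       0.552   -0.1954   0.1494]
 [ 72.       0.5529  -0.1997   0.1518]
 [ 78.       0.554   -0.2038   0.153 ]
 [ 84.       0.5549  -0.2074   0.1497]
 [ 90.       0.5559  -0.2113   0.1482]
 [ 96.       0.5572  -0.2153   0.1461]
 [102.       0.5579  -0.2195   0.1453]
 [108.       0.5592  -0.2237   0.1451]
 [114.       0.5602  -0.228    0.1457]
 [120.       0.5611  -0.2323   0.1455]
 [126.       0.5623  -0.2367   0.1447]
 [132.       0.5636  -0.2411   0.1445]
 [138.       0.5648  -0.2455   0.1458]
 [144.       0.5683  -0.2505   0.1384]]
yaw deg 14.312092288232694 n 149 rms 0.0004398189388051693
z med -0.155 -0.18 0.14464708192883535
z med -0.19 -0.215 0.1496859966323607
z med -0.23 -0.26 0.14529720048733047
knob [294.8862 107.9343] [285  85  21  47 624] ((294.7705993652344, 108.2176513671875), (46.74851989746094, 14.20894718170166), 77.47119140625)
knob [148.5137 107.1831] [135  85  28  47 732] ((149.0, 107.0), (49.3315315246582, 17.076295852661133), 71.56504821777344)
knob tri [ 0.4753 -0.221   0.0729] 0.00024023715425852603
```

View pics/m3.png

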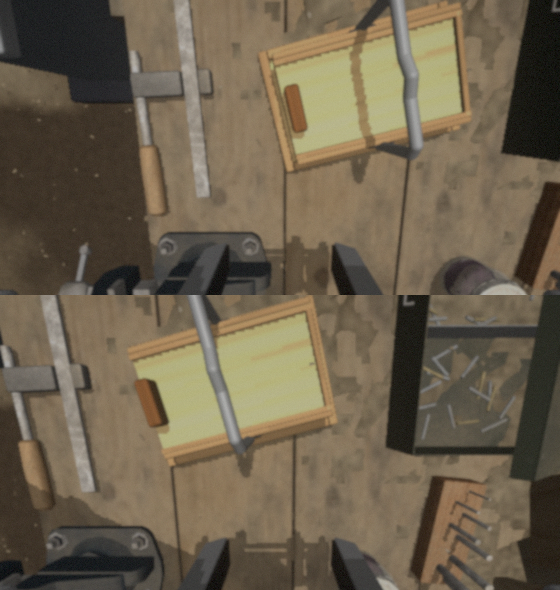

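The lid covers the dowels fully. The knob is at c1 (295,108), 80.7 mm from the handle plane, against 80 expected shut. The bar is now centred at (0.5542,-0.2042) with yaw 14.3°. Now grip just beside the V and lift.

Run:
```python
from h import *
yaw=np.radians(14.3); C=np.array([.5542,-.2042]); v=np.array([-np.sin(yaw),np.cos(yaw)]); G=C+v*.023; q=down(yaw)
manip.reach([*G,.42],q); manip.move_l([*G,.3255],rate=.12); manip.dwell(.1)
s=manip.get_state(); f0=np.array(s['force']); print('pos',s['position'],f0)
manip.command_gripper(0.0,60); manip.dwell(.3); s=manip.get_state(); print(s['width'],s['grip_force'],np.array(s['force'])-f0)
manip.move_l([*G,.3335],rate=.03); s=manip.get_state(); print(np.array(s['force'])-f0,s['wrist_torque'])
manip.move_l([*G,.3655],rate=.06); manip.dwell(.2); s=manip.get_state(); print(np.array(s['force'])-f0,s['wrist_torque'],s['width'],s['clock'])
for n in('scene','side'): shot(n,n+'_lift')
a=cv2.imread('pics/scene_lift.png')[200:400,230:450]; b=cv2.imread('pics/side_lift.png')[180:380,250:470]
cv2.imwrite('pics/m4.png',cv2.resize(np.hstack([a,b]),None,fx=1.8,fy=1.8))
```

```text
pos [ 0.54876224 -0.18208001  0.32628389] [-0.42879469  0.40851408 -0.29153821]
0.008572484338565332 59.99986633658409 [-4.02482543 -0.95542373  2.34924833]
[ 0.63609967 -0.05199337 -6.407649  ] [0.1523954  0.07182214 0.02251842]
[ 0.96609405 -0.0147611  -6.93801386] [0.13092251 0.00197169 0.02376319] 0.008928380225277963 22.625
```

View pics/m4.png

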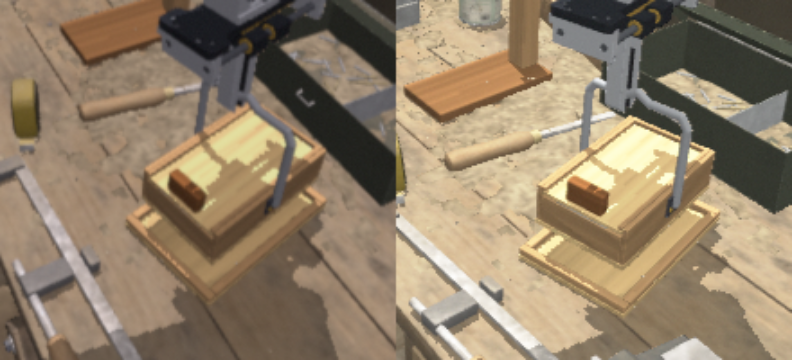

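Box lifted level out of the tray, lid shut, 7 N weight, grip firm. Next, carry it to in front of the hook tip.

Run:
```python
from h import *
s0=manip.get_state(); p=s0['position']; z=.4475; q=down(np.radians(.95))
manip.move_l([p[0],p[1],z],rate=.1)
manip.move_l([.472,.02,z],rot=q,rate=.13)
manip.move_l([.4766,.186,z],rate=.11); manip.dwell(.3)
s=manip.get_state(); print(s['position'],s['force'],s['wrist_torque'],s['width'],s['clock'])
for n in('scene','side'): shot(n,n+'_pre')
a=cv2.imread('pics/scene_pre.png')[90:270,200:400]; b=cv2.imread('pics/side_pre.png')[90:270,190:390]
cv2.imwrite('pics/m5.png',cv2.resize(np.hstack([a,b]),None,fx=2,fy=2,interpolation=cv2.INTER_CUBIC))
for n in('scene','side'):
    c=cam(n); print(n,[np.round(proj(c,X)).tolist() for X in [(.477,.163,.266),(.477,.221,.2),(.477,.105,.2),(.5165,.163,.245)]])
```

```text
[0.47660037 0.18583719 0.44754358] [-0.44336742 -0.32578999 -8.0079715 ] [ 0.13655949 -0.02862921 -0.02803305] 0.00859726290911305 27.4583
scene [[255.0, 144.0], [247.0, 157.0], [265.0, 179.0], [270.0, 148.0]]
side [[248.0, 145.0], [237.0, 164.0], [262.0, 180.0], [263.0, 150.0]]
```

View pics/m5.png

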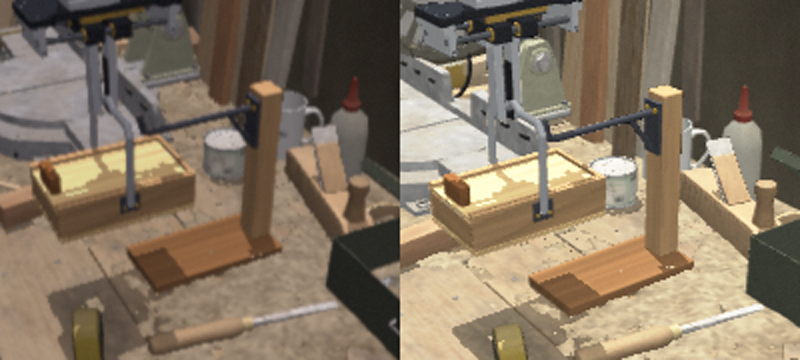

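The box is level with its handle plane just in front of the tip. The -y upright at scene (265,179) is where predicted, and the bar is above the tip. Thread over the tip and lower until the hook bears the weight.

Run:
```python
from h import *
a=np.radians(.95); e=np.array([np.cos(a),np.sin(a)]); p=np.array(manip.get_state()['position'][:2]); t=p+e*.083; t[1]+=.0002
manip.move_l([*t,.4475],rate=.06); manip.dwell(.2); s=manip.get_state(); w=s['force'][2]; print('over',s['position'],s['force'],s['wrist_torque'],s['clock'])
manip.move_l([*t,.409],rate=.05); s=manip.get_state(); print(s['force'],s['wrist_torque'])
z=.409
while z>.398:
    z-=.001; manip.move_l([*t,z],rate=.02); s=manip.get_state(); print(round(z,4),np.round(s['force'],2),np.round(s['wrist_torque'],3))
    if s['force'][2]>-.6: break
print(s['clock'])
for n in('scene','side'): shot(n,n+'_low')
```

```text
over [0.55947901 0.1875149  0.44757146] [ 0.34018654 -0.40166179 -6.63073137] [ 0.1194306   0.01454824 -0.03691499] 29.2917
[-0.74731157 -0.86623109 -6.89688106] [ 2.05290151e-01 -2.02532462e-04  2.80602340e-02]
0.408 [-0.12  0.24 -7.25] [ 0.116 -0.049  0.009]
0.407 [ 0.07 -0.78 -7.5 ] [ 0.105 -0.02   0.018]
0.406 [ 0.61 -0.72 -3.72] [ 0.016  0.098 -0.018]
0.405 [-1.93 -0.33  2.41] [-0.104  0.261  0.006]
31.2083
```

Weight transferred to the hook at the predicted height. Release gently and withdraw upward.

Run:
```python
from h import *
p=manip.get_state()['position']
manip.move_l([p[0],p[1],.4054],rate=.02); print(manip.get_state()['force'])
manip.command_gripper(.012,3); manip.command_gripper(.05); manip.dwell(.2); s=manip.get_state(); print(s['width'],s['force'])
manip.move_l([p[0],p[1],.50],rate=.06); manip.move_l([p[0]-.05,p[1]-.1,.55],rate=.2)
manip.dwell(1.5); s=manip.get_state(); print(s['force'],s['clock'])
for n in('scene','side'): shot(n,n+'_end')
manip.dwell(1.0); i2=shot('side','side_end2')[0]
print('motion',cv2.absdiff(cv2.imread('pics/side_end.png'),i2).max())
a=cv2.imread('pics/scene_end.png')[90:290,200:420]; b=cv2.imread('pics/side_end.png')[90:290,190:410]
cv2.imwrite('pics/m6.png',cv2.resize(np.hstack([a,b]),None,fx=1.8,fy=1.8,interpolation=cv2.INTER_CUBIC))
```

```text
[-0.34675244  0.65671793  1.62595877]
0.050143845951199945 [-0.48052752 -0.12764622 -0.37708178]
[ 0.92345325  0.85409624 -0.22442704] 36.775
motion 81
```

View pics/m6.png

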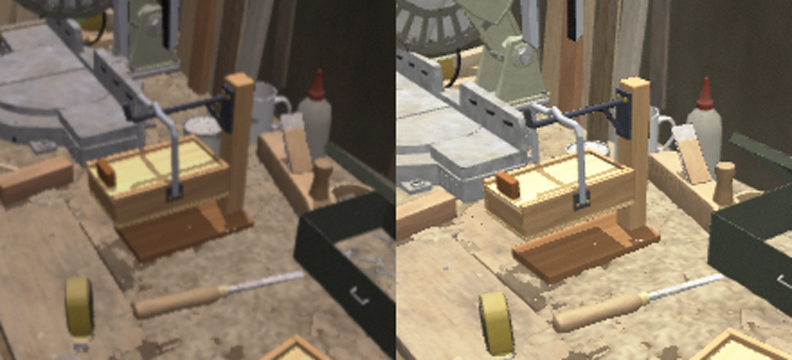

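The box hangs on the hook by its V, roughly level with the lid shut (knob at the near end), and the bystanders are untouched. Let any residual sway die out, then hand in.

Run:
```python
from h import *
for i in range(9):
    a=manip.snapshot('side')[100:230,220:340]; manip.dwell(.35); b=manip.snapshot('side')[100:230,220:340]
    d=cv2.absdiff(a,b); n=int((d.max(2)>25).sum()); print(round(manip.get_state()['clock'],1),d.max(),n)
    if n<4: break
    manip.dwell(1.0)
print(manip.hand_in())
```

```text
38.4 114 121
39.8 111 85
41.3 112 66
42.7 113 59
44.2 94 49
45.6 99 31
47.1 96 29
48.5 97 18
50.0 95 10
the job is handed in; nothing more can be done
None
```

The job is handed in at about 50 s: the lid is shut past its ridge, the box hangs level by its handle on the hook, and the gripper is clear. Its sway had almost died out; the last check still showed slight motion. The chisel and tape measure lie where they were; the clamp was never approached, but I did not check it at the end.

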